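# Move a session's cassettes to the transit rack in playing order

### The arm

A 6-joint arm with a two-finger parallel gripper is mounted at the origin on a cart in front of the work surface, level with it; the furniture and walls round the work are solid. World frame = base frame: x ahead of the robot, y to its left, z up, the work surface at z = 0. Lengths are in m, angles in rad, forces in N, time in s.
With the tool pointing down it reaches from about 0.25 to 0.85 m from the base axis. Payload 12.5 kg.
Tool frame: the origin (TCP) lies on the centre line of the jaws, within the pads' length; the fingertips stand 14 mm ahead of it and the grasp point (between the pads) lies 5 mm behind it; z points along the fingers, y is the line along which they close (so a half turn about z gives the same grasp; the last joint's range is limited). The gripper opens to 93 mm and grips with 3 to 60 N. Pads are 15 mm wide; open, the fingers measure 128 mm over their backs; the gripper's body (75 mm by 188 mm) begins 65 mm behind the grasp point.
Start: joints at [1.14, 0.351, 1.652, -0, 1.139, -0.085], TCP at [0.186, 0.517, 0.233] pointing down, gripper open.
Joint ranges: [-2.75, 2.75], [-0.79, 2.1], [0.01, 2.65], [-1.57, 4.71], [0.07, 3.14], [-2.87, 2.87]. Speed limits (rad/s): [2.22, 2.22, 2.79, 3.14, 3.14, 3.14].

### API

Orientations are given as [roll, pitch, yaw] about the fixed x, y, z axes, in that order (R = Rz(yaw) Ry(pitch) Rx(roll)).
In Python, from cell import monitor, viewer, ticket gives the robot as it stands. The module is installed in compiled form; this text tells all that it offers.
- The arm moves only by the tool send_rows, never from a script. Its argument "motion" is a list of rows, each a list of 3 entries, a list of its own where there are three numbers: the shift along the world's x, y, z in m, then the turn, a rotation vector about the world's x, y, z in degrees, then the opening, from 0 (shut) to 1 (fully open). In form: [[[dx, dy, dz], [rx, ry, rz], jaw], ...]. A call has 1 to 20 rows; each row shifts and turns the commanded pose from where the row before left it; what a row does not reach is not made up. A row lasts 1/10 s, in which the tool goes at most 50 mm and 8.59 degrees, less where a joint would pass 70% of its speed; a pose out of reach is approached as far as the arm can. A call with a gripper value outside its range is refused whole. The fingers move at their own pace and stop on an object; the grip force is fixed at half the most. Time passes only in rows, so rows that do not move let the fingers close. It gives the time, the measured TCP pose, the force and the opening at its end, in the units of the state.
- monitor.get_obs(): the state, without advancing time (a new reading comes with each control period).
- viewer.snapshot(name): name is "scene" or "top" or "wrist"; returns a dict with "frame" (480x640x3 uint8, blue, green, red), "fx", "fy", "cx", "cy" (pixels), "R" (3x3) and "t" (3): a world point X has camera coordinates R X + t; the wrist camera has in their place "hand_eye" (4x4, takes a point from camera to tool coordinates, whose origin is the TCP and whose axes are the flange's). Camera axes: x right, y down, z forward; pixel columns grow to the right and rows downward; lengths in m; the calibration is good to about 2 mm. A picture is of the moment at which its call begins: read the wrist's pose just before it. There is no depth.
- ticket.close_job(): hands the job in, once; it reports no verdict.
The state is a dict: "clock": time; "joint_pos": joint angles; "joint_velocities": joint speeds; "joint_torque": joint torques, N m; "tcp_pos": TCP position; "eef_rot": TCP orientation; "wrist_force": force on the tool from outside, world axes, zero at the start; "torque": the same for the moment, N m; "width": finger opening in m.
Only numpy, scipy, OpenCV 4.12 (cv2) and the standard library are available. Lean on these libraries where they do the work, as an engineer would, in place of code of your own. Each camera call takes 0.05 s, during which the arm holds its last target. There are 200 camera calls.

### The job

The four cassettes of a session stand in the plywood bench rack in playing order, the first next to that rack's wooden head stop. Move them to the empty grey transit rack so that they stand there in the same order counted from its own head stop: the first tape in the slot next to the stop, the last in the slot farthest from it. Stand each one fully down in its slot, upright with its spine still upward and about centred across the rack.

Things in the scene. Friction and masses are not known exactly. Their poses are not given: they have to be found in the camera images.
- bench_rack: Plywood bench rack, fixed to the desk, holding the four cassettes at the start: board 92 x 250 x 10 mm with five tapered ridges. Origin under its centre on the desk; y along the row, x across, z up. Slots run along x, middles at y = +66, +22, -22, -66 mm, floor at z = 10 mm; 23 mm wide at the floor, tapering out to 36 mm between ridge tops at z = 32 mm.
- transit_rack: Grey metal transit rack with black ridges, fixed to the desk, empty at the start: 98 x 250 mm, board 10 mm thick. Origin under its centre on the desk; y along the row, x across, z up. Slots run along x, middles at y = +66, +22, -22, -66 mm, floor at z = 10 mm; 23 mm wide at the floor, tapering out to 36 mm between ridge tops at z = 32 mm.
- bench_stop: Head stop of the plywood bench rack: fixed upright hardwood cheek 84 mm wide, 16 mm thick along the row, 72 mm high, brass thumbscrew on top (83 mm in all). It marks the end where the row begins: at y = +110 or -110 mm in the rack's frame. The other end has only a low steel lip, 10 mm high. Point: middle of its foot, on the rack's 10 mm board.
- transit_stop: Head stop of the grey transit rack: fixed upright hardwood cheek 84 mm wide, 16 mm thick along the row, 72 mm high, brass thumbscrew on top (83 mm in all). It marks the end where the row begins: at y = +110 or -110 mm in the rack's frame. The other end has only a low steel lip, 10 mm high. Point: middle of its foot, on the rack's 10 mm board.
- tape_a_center (a point): Cassette in closed case, a rigid block 108 x 69 x 17 mm, 50-100 g, at first in the plywood rack's slot y = +66 mm. It stands on a long narrow edge, printed spine up, top 79 mm above the desk. Point: block centre. y: along the 108 mm (level); x: the 69 mm (points down); z: the 17 mm thickness (level, along the row). Cases are 44 mm apart; pinch across the 17 mm in the upper half.
- tape_b_center (a point): Cassette in closed case, a rigid block 108 x 69 x 17 mm, 50-100 g, at first in the plywood rack's slot y = +22 mm. It stands on a long narrow edge, printed spine up, top 79 mm above the desk. Point: block centre. y: along the 108 mm (level); x: the 69 mm (points down); z: the 17 mm thickness (level, along the row). Cases are 44 mm apart; pinch across the 17 mm in the upper half.
- tape_c_center (a point): Cassette in closed case, a rigid block 108 x 69 x 17 mm, 50-100 g, at first in the plywood rack's slot y = -22 mm. It stands on a long narrow edge, printed spine up, top 79 mm above the desk. Point: block centre. y: along the 108 mm (level); x: the 69 mm (points down); z: the 17 mm thickness (level, along the row). Cases are 44 mm apart; pinch across the 17 mm in the upper half.
- tape_d_center (a point): Cassette in closed case, a rigid block 108 x 69 x 17 mm, 50-100 g, at first in the plywood rack's slot y = -66 mm. It stands on a long narrow edge, printed spine up, top 79 mm above the desk. Point: block centre. y: along the 108 mm (level); x: the 69 mm (points down); z: the 17 mm thickness (level, along the row). Cases are 44 mm apart; pinch across the 17 mm in the upper half.

How it is judged:
By the outcome, as a careful person would: the job done as asked, in the order asked, and still so for the second after the job is handed in, with the robot touching nothing.
It also fails if it takes over 90 s, if anything falls off the work surface, if the arm or the gripper's body presses on something with over 40 N, if the wrist force passes 120 N, or if a joint passes its speed limit or range.

## Working session

There is one attempt and no reset: what is moved stays moved. The work goes in short steps, Python scripts to look and compute and a tool call to move; the robot and the scene stay as the last step left them, time stands still between calls to the robot, and variables do not carry over. Pictures are saved under pics/ and viewed, on a budget of 14 in all, crops included, one or two more only if the job needs it, and the job is handed in when it is done.

Besides the shell and the picture viewer there is one more tool, called after "Call:" as name([rows], argument=value, ...), one row to a line, values as JSON. send_rows: Moves the arm, as the interface text tells. Its arguments: {"type":"object","properties":{"motion":{"type":"array","items":{"type":"array"}}},"required":["motion"]}

```bash
mkdir -p pics; python3 - <<'E'
from cell import monitor, viewer
import cv2,numpy as np
o=monitor.get_obs();print({k:np.round(v,3).tolist() for k,v in o.items()})
for n in("scene","top"):
    s=viewer.snapshot(n);cv2.imwrite(f"pics/{n}0.png",s["frame"]);print(n,s["fx"],s["cx"],s["cy"],np.round(s["R"],3).tolist(),np.round(s["t"],3).tolist())
E
```

```text
{'clock': 0.0, 'joint_pos': [1.14, 0.351, 1.652, -0.0, 1.139, -0.085], 'joint_velocities': [-0.001, -0.001, 0.0, -0.001, 0.0, 0.001], 'joint_torque': [0.001, -49.732, -28.526, 0.07, 0.026, -0.0], 'tcp_pos': [0.186, 0.517, 0.232], 'eef_rot': [-3.14, -0.0, 2.796], 'wrist_force': [-0.29, 0.497, -0.244], 'torque': [-0.021, -0.062, -0.014], 'width': 0.093}
scene 528.2842482932252 309.3012812643374 236.87214266975062 [[0.912, 0.411, 0.018], [0.317, -0.674, -0.668], [-0.262, 0.614, -0.744]] [-0.414, -0.196, 1.428]
top 459.44845556032243 318.1173611761202 229.0875029762945 [[0.025, -1.0, -0.007], [-0.997, -0.024, -0.067], [0.067, 0.008, -0.998]] [-0.138, 0.519, 0.882]
```

View pics/scene0.png

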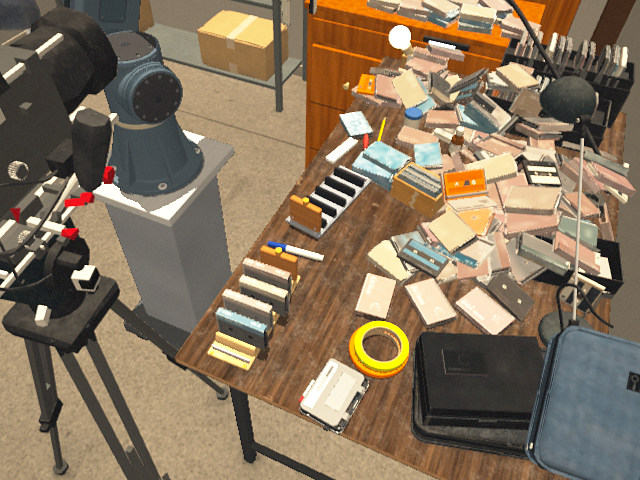

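View pics/top0.png

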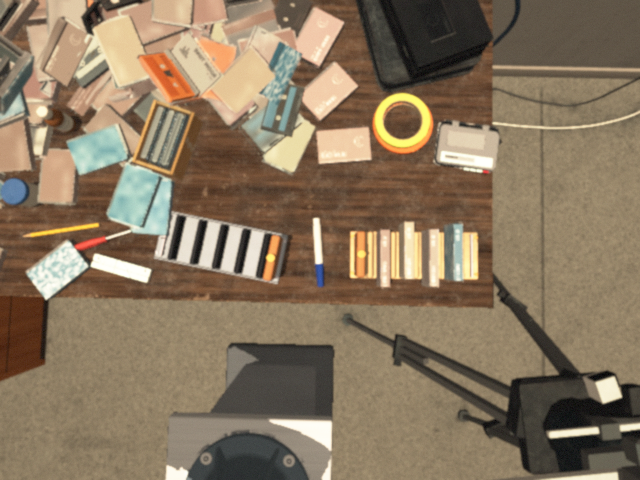

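The scene view has the full bench rack near (250,300), with its stop at the far end (280,258). The empty transit rack is near (335,200), with its stop at the near end (305,213). In the top view the bench stop is at (360,255), the tapes are at columns 385, 409, 434 and 457, and the transit stop is at (272,258). Next I'll enlarge both racks.

```bash
cat > h.py <<'E'
from cell import monitor, viewer
import cv2,numpy as np
from scipy.spatial.transform import Rotation as Ro
def ray(s,uv,z,o=None):
    """pixels -> world points on plane z"""
    uv=np.atleast_2d(np.float64(uv))
    d=np.c_[(uv[:,0]-s["cx"])/s["fx"],(uv[:,1]-s["cy"])/s["fy"],np.ones(len(uv))]
    if "R" in s: R=np.array(s["R"]).T; c=-R@np.array(s["t"])
    else:
        T=np.eye(4);T[:3,:3]=Ro.from_euler("xyz",o["eef_rot"]).as_matrix();T[:3,3]=o["tcp_pos"]
        T=T@np.array(s["hand_eye"]);R=T[:3,:3];c=T[:3,3]
    d=d@R.T
    return c+d*((z-c[2])/d[:,2])[:,None]
E
python3 - <<'E'
from h import *
s=viewer.snapshot("top");f=s["frame"]
print(-np.array(s["R"]).T@s["t"])
a=f[205:291,150:300];b=f[215:295,340:490]
a=cv2.resize(a,None,fx=5,fy=5,interpolation=2)[:300*2][:430];b=cv2.resize(b,None,fx=5,fy=5,interpolation=2)
im=np.vstack([cv2.resize(a,(600,344)),cv2.resize(b,(600,320))])[:600]
im=np.vstack([cv2.resize(a,(522,300)),cv2.resize(b,(522,278))])
im=np.vstack([f[205:291,150:300],f[212:298,340:490]]);im=cv2.resize(im,None,fx=3.45,fy=3.45,interpolation=2)
cv2.imwrite("pics/crop.png",im);print(im.shape)
E
```

```text
[ 0.46210512 -0.13241119  0.91321932]
(593, 518, 3)
```

View pics/crop.png

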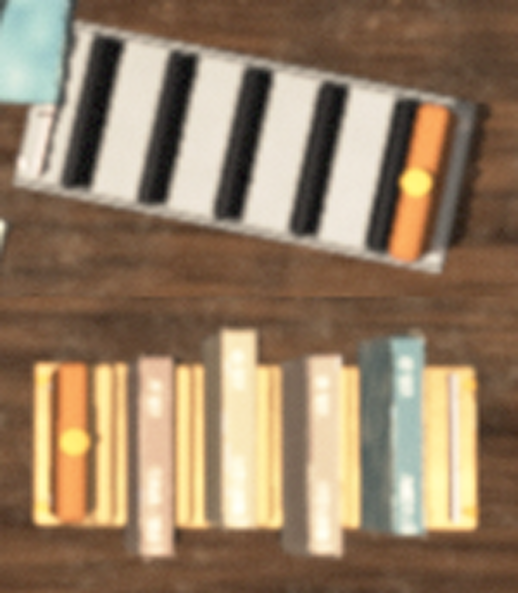

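The crop shows the transit ridges as black bars at x≈92, 167, 243, 319 and 392, with the stop at the right. The tape tops are centred at about (156,456), (238,428), (324,456) and (408,436), so each is offset differently across the rack.

```bash
python3 - <<'E'
from h import *
s=viewer.snapshot("top")
g=lambda p,o:np.array(p)/3.45+o
np.set_printoptions(precision=4,suppress=True)
A=[150,205];B=[340,212-86]
print("tapes",ray(s,g([(156,456),(238,428),(324,456),(408,436)],B),.079)[:,:2])
e=ray(s,g([(156,357),(156,555),(238,330),(238,527),(324,356),(324,556),(405,338),(410,533)],B),.079);print("ends",e[:,:2])
print("bench corners",ray(s,g([(34,363),(478,367),(478,528),(34,526)],B),.01)[:,:2])
c=ray(s,g([(75,22),(15,183),(440,270),(475,105)],A),.01);print("transit corners",c[:,:2],c.mean(0))
t=ray(s,g([(108,38),(182,55),(257,70),(333,87),(405,100)],A),.030);b=ray(s,g([(77,185),(153,202),(229,217),(305,233),(379,248)],A),.030)
m=(t+b)/2;d=m[-1]-m[0];print(m[:,:2],np.linalg.norm(d),np.degrees(np.arctan2(d[1],d[0])));d=(t-b).mean(0);print(np.degrees(np.arctan2(d[1],d[0])),np.linalg.norm(d))
print(viewer.snapshot("wrist")["hand_eye"])
E
```

```text
tapes [[ 0.4679 -0.2482]
 [ 0.4837 -0.291 ]
 [ 0.4701 -0.3362]
 [ 0.4817 -0.3801]]
ends [[ 0.52   -0.2474]
 [ 0.4163 -0.2489]
 [ 0.5353 -0.2904]
 [ 0.4319 -0.2916]
 [ 0.5227 -0.3357]
 [ 0.418  -0.3366]
 [ 0.5332 -0.3782]
 [ 0.4311 -0.3813]]
bench corners [[ 0.5197 -0.1874]
 [ 0.5235 -0.4401]
 [ 0.4323 -0.4403]
 [ 0.4271 -0.1893]]
transit corners [[ 0.5504  0.1657]
 [ 0.4574  0.1957]
 [ 0.4142 -0.0481]
 [ 0.5084 -0.0652]] [0.4826 0.062  0.01  ]
[[ 0.4986  0.147 ]
 [ 0.4901  0.1046]
 [ 0.4828  0.0621]
 [ 0.4747  0.0193]
 [ 0.4679 -0.0216]] 0.1714038591834518 -100.32444542516156
-8.747460097760587 0.08328223291343706
[[-0.0008 -0.9697 -0.2444  0.0666]
 [ 1.     -0.0008 -0.0004 -0.001 ]
 [ 0.0002 -0.2444  0.9697 -0.152 ]
 [ 0.      0.      0.      1.    ]]
```

Call:
send_rows([
  [[0.023, -0.035, 0], [0, 0, 0.75], 1],
  [[0.023, -0.035, 0], [0, 0, 0.75], 0.28],
  [[0.023, -0.035, 0], [0, 0, 0.75], 0.28],
  [[0.023, -0.035, 0], [0, 0, 0.75], 0.28],
  [[0.023, -0.035, 0], [0, 0, 0.75], 0.28],
  [[0.023, -0.035, 0], [0, 0, 0.75], 0.28],
  [[0.023, -0.035, 0], [0, 0, 0.75], 0.28],
  [[0.023, -0.035, 0], [0, 0, 0.75], 0.28],
  [[0.023, -0.035, 0], [0, 0, 0.75], 0.28],
  [[0.023, -0.035, 0], [0, 0, 0.75], 0.28],
  [[0.023, -0.035, 0], [0, 0, 0.75], 0.28],
  [[0.023, -0.035, 0], [0, 0, 0.75], 0.28],
  [[0.023, -0.035, 0], [0, 0, 0.75], 0.28],
  [[0, 0, 0], [0, 0, 0], 0.28],
  [[0, 0, 0], [0, 0, 0], 0.28],
])

```text
clock: 1.75
tcp_pos: [0.4853, 0.062, 0.2324]
eef_rot: [3.142, -0.001, 2.964]
wrist_force: [0.2, -0.2, 0.2]
width: 0.0261
```

```bash
python3 - <<'E'
from h import *
o=monitor.get_obs();s=viewer.snapshot("wrist");print(o["tcp_pos"],o["eef_rot"],o["joint_pos"],o["width"],s["fx"])
cv2.imwrite("pics/w1.png",s["frame"])
import pickle;pickle.dump((s,o),open("w1.pkl","wb"))
E
```

```text
[0.48531    0.06202598 0.23236373] [ 3.14157246e+00 -7.13534367e-04  2.96413993e+00] [ 3.18412513e-02  2.40870407e-01  1.80383207e+00  1.88741319e-04
  1.09758395e+00 -1.36158842e+00] 0.026118936586840776 369.61924898890055
```

View pics/w1.png

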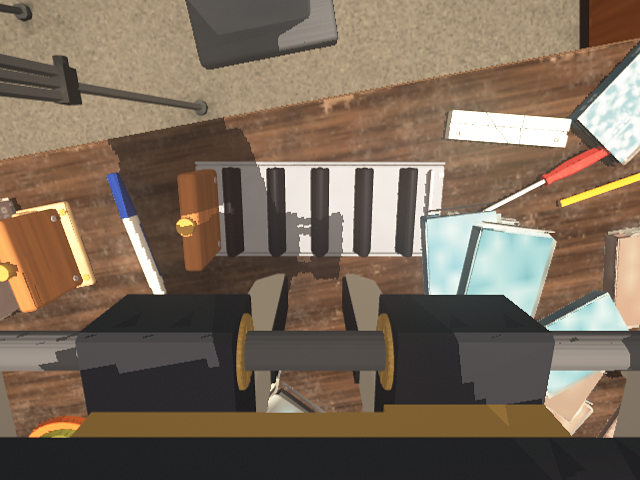

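The wrist view shows the transit rack level in the image: ridges at columns 233, 276, 320, 364 and 407, rows 168–254, and the stop at the left (200,220). Its yaw therefore matches the tool's, about -10.2°. I'll refine its position from the ridge mask.

```bash
python3 - <<'E'
from h import *
import pickle;s,o=pickle.load(open("w1.pkl","rb"))
np.set_printoptions(precision=4,suppress=True)
m=(s["frame"].max(2)<60).astype(np.uint8);m[:150]=0;m[258:]=0;m[:,:221]=0;m[:,425:]=0
n,l,st,c=cv2.connectedComponentsWithStats(m)
k=[i for i in range(1,n) if st[i,4]>600];k.sort(key=lambda i:st[i,0]);print(st[k])
P=[]
for i in k:
    p=cv2.minAreaRect(np.argwhere(l==i)[:,::-1].astype(np.float32));P.append(p[0]);print(p)
w=ray(s,P,.028,o)[:,:2];print(w,w.mean(0))
print("board edges",ray(s,[(320,162.5),(320,255.5)],.01,o)[:,:2].mean(0),ray(s,[(320,168),(320,254)],.032,o)[:,:2].mean(0))
d=w[-1]-w[0];print(np.linalg.norm(d),np.degrees(np.arctan2(-d[0],d[1])))
E
```

```text
[[ 222  168   22   90 1468]
 [ 267  168   19   90  932]]
((232.84890747070312, 212.25120544433594), (89.32203674316406, 18.027023315429688), 87.33700561523438)
((276.1715087890625, 212.43324279785156), (89.1489028930664, 17.05172348022461), 88.9583740234375)
[[ 0.4658 -0.0169]
 [ 0.4735  0.0247]] [0.4697 0.0039]
board edges [0.4822 0.0669] [0.4802 0.0669]
0.04227248588614273 -10.45713574112219
```

Call:
send_rows([
  [[0, -0.035, 0], [0, 0, 1], 0.28],
  [[0, -0.035, 0], [0, 0, 1], 0.28],
  [[0, -0.035, 0], [0, 0, 1], 0.28],
  [[0, -0.035, 0], [0, 0, 1], 0.28],
  [[0, -0.035, 0], [0, 0, 1], 0.28],
  [[0, -0.035, 0], [0, 0, 1], 0.28],
  [[0, -0.035, 0], [0, 0, 1], 0.28],
  [[0, -0.035, 0], [0, 0, 1], 0.28],
  [[0, -0.035, 0], [0, 0, 1], 0.28],
  [[0, -0.035, 0], [0, 0, 1], 0.28],
  [[0, -0.026, 0], [0, 0, 1], 0.28],
  [[0, 0, 0], [0, 0, 0], 0.28],
  [[0, 0, 0], [0, 0, 0], 0.28],
])

```text
clock: 3.1
tcp_pos: [0.4855, -0.3123, 0.2325]
eef_rot: [3.141, -0.0, -3.125]
wrist_force: [-0.2, -0.2, -0.2]
width: 0.0261
```

```bash
python3 - <<'E'
from h import *
o=monitor.get_obs();s=viewer.snapshot("wrist");print(o["tcp_pos"],o["eef_rot"],o["joint_pos"],o["width"],s["fx"])
cv2.imwrite("pics/w2.png",s["frame"])
import pickle;pickle.dump((s,o),open("w2.pkl","wb"))
E
```

```text
[ 0.48552137 -0.31230375  0.23247267] [ 3.14095280e+00 -3.83473707e-04 -3.12504792e+00] [-6.52360960e-01  4.00639839e-01  1.57897318e+00  2.87803908e-04
  1.16267728e+00 -2.23981622e+00] 0.02612632196097838 369.61924898890055
```

View pics/w2.png

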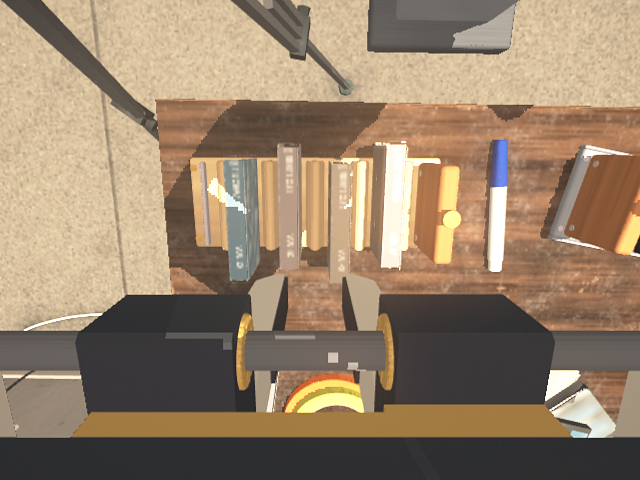

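The wrist view shows the bench rack with its stop at the right (440,210) and the tapes near columns 392, 340, 289 and 240. I'll enlarge it for the top faces.

```bash
python3 - <<'E'
import pickle,cv2;s,o=pickle.load(open("w2.pkl","rb"));print(s["cx"],s["cy"],s["fy"])
cv2.imwrite("pics/w2c.png",cv2.resize(s["frame"][130:290,210:420],None,fx=3.5,fy=3.5,interpolation=2))
s,o=pickle.load(open("w1.pkl","rb"))
cv2.imwrite("pics/w1c.png",cv2.resize(s["frame"][150:270,170:450],None,fx=2.8,fy=2.8,interpolation=2))
E
```

```text
314.65162821419904 240.12750420316988 369.61924898890055
```

View pics/w2c.png

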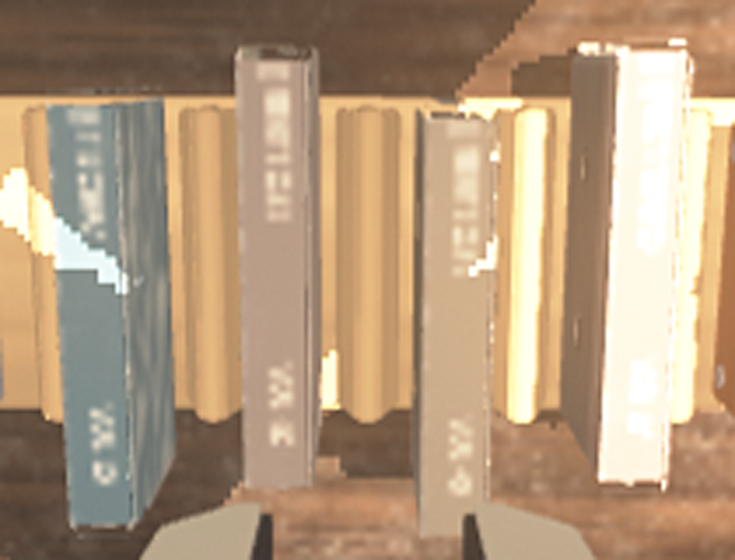

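View pics/w1c.png

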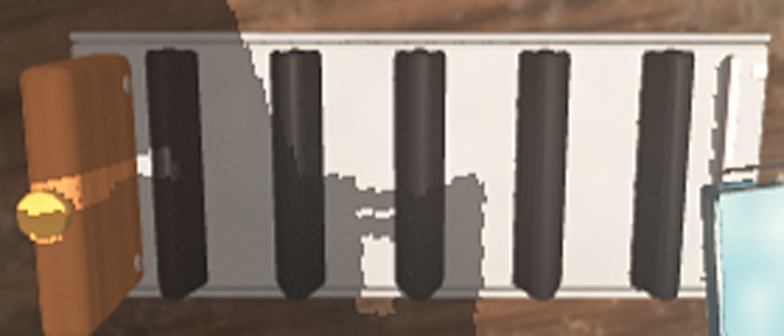

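```bash
python3 - <<'E'
from h import *
import pickle
np.set_printoptions(precision=4,suppress=True)
s,o=pickle.load(open("w2.pkl","rb"))
p=np.array([(653,50),(632,484),(458,118),(453,533),(270,60),(279,487),(81,104),(101,526)])/3.5+[210,130]
w=ray(s,p,.079,o)[:,:2];print("tape mids\n",(w[::2]+w[1::2])/2);d=w[1::2]-w[::2];print(np.linalg.norm(d,axis=1),np.degrees(np.arctan2(d[:,1],d[:,0])))
s,o=pickle.load(open("w1.pkl","rb"))
q=np.array([(178,172),(298,172),(420,172),(542,172),(663,172)])/2.8+[170,150]
for z in(.01,.02):
    w=ray(s,q,z,o)[:,:2];d=w[4]-w[0];print("ridges",w,w.mean(0),np.linalg.norm(d),np.degrees(np.arctan2(-d[0],d[1])))
e=ray(s,np.array([(420,33),(420,296)])/2.8+[170,150],.01,o)[:,:2];print(e,e.mean(0),np.linalg.norm(e[0]-e[1]))
E
```

```text
tape mids
 [[ 0.4675 -0.2481]
 [ 0.4823 -0.2921]
 [ 0.4704 -0.3357]
 [ 0.4811 -0.3798]]
[0.1043 0.102  0.1029 0.1033] [1.1342 1.1867 1.1047 0.5946]
ridges [[ 0.4675 -0.0205]
 [ 0.4753  0.0227]
 [ 0.4832  0.0667]
 [ 0.4911  0.1106]
 [ 0.4989  0.1542]] [0.4832 0.0667] 0.177458987006175 -10.213498333238
ridges [[ 0.4662 -0.018 ]
 [ 0.4738  0.0241]
 [ 0.4815  0.0668]
 [ 0.4892  0.1096]
 [ 0.4968  0.152 ]] [0.4815 0.0669] 0.1727195099176749 -10.213498333237993
[[0.4342 0.0753]
 [0.5297 0.0585]] [0.482  0.0669] 0.09707208932845542
```

Call:
send_rows([
  [[-0.006, 0.021, 0], [0, 0, 0], 0.28],
  [[-0.006, 0.021, 0], [0, 0, 0], 0.28],
  [[-0.0055, 0.0222, -0.02], [0, 0, 0], 0.28],
  [[0, 0, -0.03], [0, 0, 0], 0.28],
  [[0, 0, -0.03], [0, 0, 0], 0.28],
  [[0, 0, -0.025], [0, 0, 0], 0.28],
  [[0, 0, -0.025], [0, 0, 0], 0.28],
  [[0, 0, -0.025], [0, 0, 0], 0.28],
  [[0, 0, -0.0205], [0, 0, 0], 0.28],
  [[0, 0, 0], [0, 0, 0], 0.28],
  [[0, 0, 0], [0, 0, 0], 0],
  [[0, 0, 0], [0, 0, 0], 0],
  [[0, 0, 0], [0, 0, 0], 0],
  [[0, 0, 0], [0, 0, 0], 0],
])

```text
clock: 4.55
tcp_pos: [0.4685, -0.2494, 0.0584]
eef_rot: [-3.141, 0.002, -3.125]
wrist_force: [-0.4, 3.2, 7.6]
width: 0.0164
```

Call:
send_rows([
  [[0, 0, 0.015], [0, 0, 0], 0],
  [[0, 0, 0.03], [0, 0, 0], 0],
  [[0, 0, 0.03], [0, 0, 0], 0],
  [[0, 0, 0.03], [0, 0, 0], 0],
  [[0, 0.025, 0], [0, 0, -1.1], 0],
  [[0, 0.025, 0], [0, 0, -1.1], 0],
  [[0, 0.025, 0], [0, 0, -1.1], 0],
  [[0, 0.025, 0], [0, 0, -1.1], 0],
  [[0, 0.025, 0], [0, 0, -1.1], 0],
  [[0, 0.025, 0], [0, 0, -1.1], 0],
  [[0.001, 0.025, 0], [0, 0, -1.1], 0],
  [[0.001, 0.025, 0], [0, 0, -1.1], 0],
  [[0.001, 0.025, 0], [0, 0, -1.1], 0],
  [[0, 0.025, 0], [0, 0, -1.2], 0],
  [[0, 0, 0], [0, 0, 0], 0],
  [[0, 0, 0], [0, 0, 0], 0],
])

```text
clock: 6.15
tcp_pos: [0.471, 0.0007, 0.1625]
eef_rot: [-3.141, 0.001, 2.966]
wrist_force: [0.2, 0.6, -0.6]
width: 0.0166
```

```bash
python3 - <<'E'
from h import *
s=viewer.snapshot("top");o=monitor.get_obs();print(o["tcp_pos"],o["eef_rot"],o["wrist_force"],o["width"])
w=viewer.snapshot("wrist")
a=cv2.resize(s["frame"][200:300,150:500],(700,200));cv2.imwrite("pics/c3.png",np.vstack([a,w["frame"][130:330,:],][:1]+[cv2.resize(w["frame"][130:330],(700,219))]))
E
```

```text
[4.70956252e-01 2.17084197e-04 1.62402167e-01] [-3.14143155e+00  5.05683301e-04  2.96480548e+00] [-0.71875312 -0.2003751   0.5615356 ] 0.016302060287647194
```

View pics/c3.png

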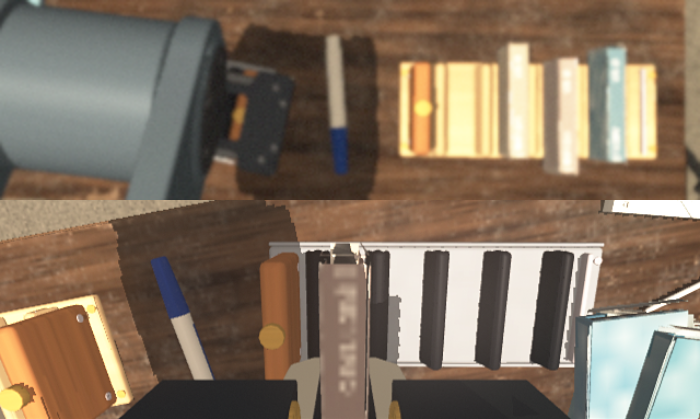

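Tape 1 hangs straight over the first slot, between ridges 1 and 2. Lowering it.

Call:
send_rows([
  [[0, 0.0012, -0.025], [0, 0, 0], 0],
  [[0, 0, -0.025], [0, 0, 0], 0],
  [[0, 0, -0.02], [0, 0, 0], 0],
  [[0, 0, -0.015], [0, 0, 0], 0],
  [[0, 0, -0.01], [0, 0, 0], 0],
  [[0, 0, -0.007], [0, 0, 0], 0],
  [[0, 0, 0], [0, 0, 0], 0],
  [[0, 0, 0], [0, 0, 0], 0],
])

```text
clock: 7.05
tcp_pos: [0.4712, 0.0017, 0.0605]
eef_rot: [3.142, 0.001, 2.964]
wrist_force: [-1.0, 0.5, -0.5]
width: 0.0168
```

Call:
send_rows([
  [[0, 0, -0.0015], [0, 0, 0], 0],
  [[0, 0, -0.001], [0, 0, 0], 0],
  [[0, 0, 0], [0, 0, 0], 0],
])

```text
clock: 7.35
tcp_pos: [0.4712, 0.0018, 0.0583]
eef_rot: [3.142, 0.001, 2.964]
wrist_force: [-1.8, 0.2, 6.7]
width: 0.0162
```

Call:
send_rows([
  [[0, 0, 0], [0, 0, 0], 0.28],
  [[0, 0, 0], [0, 0, 0], 0.28],
  [[0, 0, 0], [0, 0, 0], 0.28],
  [[0, 0, 0.015], [0, 0, 0], 0.28],
  [[0, 0, 0.03], [0, 0, 0], 0.28],
  [[0, 0, 0.03], [0, 0, 0], 0.28],
  [[0, 0, 0.03], [0, 0, 0], 0.28],
  [[0.0012, -0.0293, 0], [0, 0, 1.12], 0.28],
  [[0.0012, -0.0293, 0], [0, 0, 1.12], 0.28],
  [[0.0012, -0.0293, 0], [0, 0, 1.12], 0.28],
  [[0.0012, -0.0293, 0], [0, 0, 1.12], 0.28],
  [[0.0012, -0.0293, 0], [0, 0, 1.12], 0.28],
  [[0.0012, -0.0293, 0], [0, 0, 1.12], 0.28],
  [[0.0012, -0.0293, 0], [0, 0, 1.12], 0.28],
  [[0.0012, -0.0293, 0], [0, 0, 1.12], 0.28],
  [[0.0012, -0.0293, 0], [0, 0, 1.12], 0.28],
  [[0.0012, -0.0293, 0], [0, 0, 1.12], 0.28],
  [[0, 0, 0], [0, 0, 0], 0.28],
  [[0, 0, 0], [0, 0, 0], 0.28],
])

```text
clock: 9.25
tcp_pos: [0.4826, -0.2911, 0.1623]
eef_rot: [3.141, -0.001, -3.125]
wrist_force: [-0.5, 0.5, -0.1]
width: 0.0264
```

```bash
python3 - <<'E'
from h import *
s=viewer.snapshot("top");w=viewer.snapshot("wrist")
a=cv2.resize(s["frame"][200:300,150:500],(700,200));cv2.imwrite("pics/c4.png",np.vstack([a,cv2.resize(w["frame"][100:330],(700,252))]))
E
```

```text
(no output)
```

View pics/c4.png

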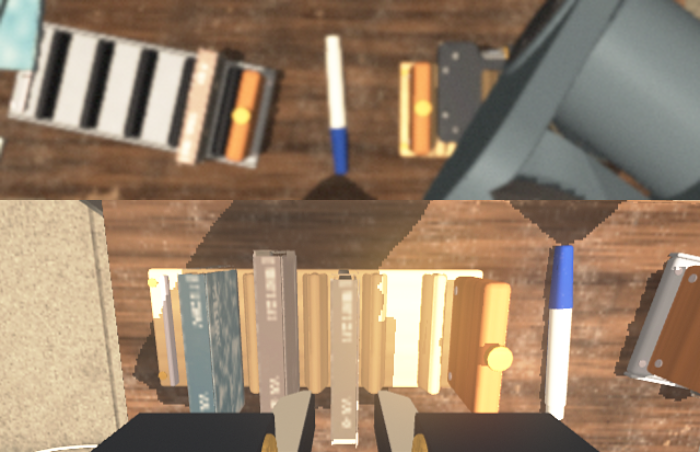

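Tape 1 stands in the first transit slot, and tape 2 (343,330 in the wrist crop) lies midway between the fingers. Grasping tape 2 and carrying it over.

Call:
send_rows([
  [[0, 0, -0.025], [0, 0, 0], 0.28],
  [[0, 0, -0.025], [0, 0, 0], 0.28],
  [[0, 0, -0.025], [0, 0, 0], 0.28],
  [[0, 0, -0.02], [0, 0, 0], 0.28],
  [[0, 0, -0.0095], [0, 0, 0], 0.28],
  [[0, 0, 0], [0, 0, 0], 0],
  [[0, 0, 0], [0, 0, 0], 0],
  [[0, 0, 0], [0, 0, 0], 0],
  [[0, 0, 0], [0, 0, 0], 0],
])

```text
clock: 10.25
tcp_pos: [0.4832, -0.2914, 0.059]
eef_rot: [-3.141, 0.001, -3.123]
wrist_force: [0.4, -0.5, -1.0]
width: 0.0166
```

Call:
send_rows([
  [[0, 0, 0.015], [0, 0, 0], 0],
  [[0, 0, 0.03], [0, 0, 0], 0],
  [[0, 0, 0.03], [0, 0, 0], 0],
  [[0, 0, 0.03], [0, 0, 0], 0],
  [[0, 0.028, 0], [0, 0, -0.93], 0],
  [[0, 0.028, 0], [0, 0, -0.93], 0],
  [[0, 0.028, 0], [0, 0, -0.93], 0],
  [[0, 0.028, 0], [0, 0, -0.93], 0],
  [[-0.001, 0.028, 0], [0, 0, -0.93], 0],
  [[-0.001, 0.028, 0], [0, 0, -0.93], 0],
  [[-0.001, 0.028, 0], [0, 0, -0.93], 0],
  [[-0.001, 0.028, 0], [0, 0, -0.93], 0],
  [[0, 0.028, 0], [0, 0, -0.93], 0],
  [[0, 0.028, 0], [0, 0, -0.93], 0],
  [[0, 0.028, 0], [0, 0, -0.93], 0],
  [[0, 0.0285, 0], [0, 0, -0.93], 0],
  [[0, 0, 0], [0, 0, 0], 0],
  [[0, 0, 0], [0, 0, 0], 0],
])

```text
clock: 12.05
tcp_pos: [0.479, 0.0456, 0.1641]
eef_rot: [3.142, 0.001, 2.966]
wrist_force: [0.1, 0.5, -0.8]
width: 0.0169
```

Call:
send_rows([
  [[0, 0, -0.025], [0, 0, 0], 0],
  [[0, 0, -0.025], [0, 0, 0], 0],
  [[0, 0, -0.02], [0, 0, 0], 0],
  [[0, 0, -0.015], [0, 0, 0], 0],
  [[0, 0, -0.01], [0, 0, 0], 0],
  [[0, 0, -0.007], [0, 0, 0], 0],
  [[0, 0, -0.0025], [0, 0, 0], 0],
  [[0, 0, -0.001], [0, 0, 0], 0],
  [[0, 0, 0], [0, 0, 0], 0],
])

```text
clock: 12.95
tcp_pos: [0.4791, 0.0451, 0.0585]
eef_rot: [-3.142, 0.001, 2.965]
wrist_force: [-2.9, -0.6, 4.2]
width: 0.0164
```

Call:
send_rows([
  [[0, 0, 0], [0, 0, 0], 0.28],
  [[0, 0, 0], [0, 0, 0], 0.28],
  [[0, 0, 0], [0, 0, 0], 0.28],
  [[0, 0, 0.015], [0, 0, 0], 0.28],
  [[0, 0, 0.03], [0, 0, 0], 0.28],
  [[0, 0, 0.03], [0, 0, 0], 0.28],
  [[0, 0, 0.03], [0, 0, 0], 0.28],
  [[-0.001, -0.032, 0], [0, 0, 0.93], 0.28],
  [[-0.001, -0.032, 0], [0, 0, 0.93], 0.28],
  [[-0.001, -0.032, 0], [0, 0, 0.93], 0.28],
  [[-0.001, -0.032, 0], [0, 0, 0.93], 0.28],
  [[-0.001, -0.032, 0], [0, 0, 0.93], 0.28],
  [[-0.001, -0.032, 0], [0, 0, 0.93], 0.28],
  [[-0.001, -0.032, 0], [0, 0, 0.93], 0.28],
  [[-0.001, -0.032, 0], [0, 0, 0.93], 0.28],
  [[-0.0008, -0.032, 0], [0, 0, 0.93], 0.28],
  [[0, -0.032, 0], [0, 0, 0.93], 0.28],
  [[0, -0.032, 0], [0, 0, 0.93], 0.28],
  [[0, -0.0291, 0], [0, 0, 0.93], 0.28],
  [[0, 0, 0], [0, 0, 0], 0.28],
])

```text
clock: 14.95
tcp_pos: [0.4699, -0.3386, 0.1626]
eef_rot: [-3.141, 0.001, -3.125]
wrist_force: [0.1, 1.0, 0.1]
width: 0.0261
```

Call:
send_rows([
  [[0, 0, -0.025], [0, 0, 0], 0.28],
  [[0, 0, -0.025], [0, 0, 0], 0.28],
  [[0, 0, -0.025], [0, 0, 0], 0.28],
  [[0, 0, -0.02], [0, 0, 0], 0.28],
  [[0, 0, -0.0095], [0, 0, 0], 0.28],
  [[0, 0, 0], [0, 0, 0], 0],
  [[0, 0, 0], [0, 0, 0], 0],
  [[0, 0, 0], [0, 0, 0], 0],
  [[0, 0, 0], [0, 0, 0], 0],
])

```text
clock: 15.85
tcp_pos: [0.4704, -0.336, 0.059]
eef_rot: [-3.141, 0.001, -3.123]
wrist_force: [0.3, 0.7, -0.6]
width: 0.0164
```

Call:
send_rows([
  [[0, 0, 0.015], [0, 0, 0], 0],
  [[0, 0, 0.03], [0, 0, 0], 0],
  [[0, 0, 0.03], [0, 0, 0], 0],
  [[0, 0, 0.03], [0, 0, 0], 0],
  [[0.001, 0.0303, 0], [0, 0, -0.8], 0],
  [[0.001, 0.0303, 0], [0, 0, -0.8], 0],
  [[0.001, 0.0303, 0], [0, 0, -0.8], 0],
  [[0.001, 0.0303, 0], [0, 0, -0.8], 0],
  [[0.001, 0.0303, 0], [0, 0, -0.8], 0],
  [[0.001, 0.0303, 0], [0, 0, -0.8], 0],
  [[0.001, 0.0303, 0], [0, 0, -0.8], 0],
  [[0.001, 0.0303, 0], [0, 0, -0.8], 0],
  [[0.001, 0.0303, 0], [0, 0, -0.8], 0],
  [[0.001, 0.0303, 0], [0, 0, -0.8], 0],
  [[0.001, 0.0303, 0], [0, 0, -0.8], 0],
  [[0.001, 0.0303, 0], [0, 0, -0.8], 0],
  [[0.002, 0.0303, 0], [0, 0, -0.8], 0],
  [[0.002, 0.0303, 0], [0, 0, -0.8], 0],
  [[0, 0, 0], [0, 0, 0], 0],
  [[0, 0, 0], [0, 0, 0], 0],
])

```text
clock: 17.85
tcp_pos: [0.4862, 0.0887, 0.1641]
eef_rot: [3.141, 0.001, 2.966]
wrist_force: [-0.1, -0.3, -0.7]
width: 0.0164
```

Call:
send_rows([
  [[0, 0, -0.025], [0, 0, 0], 0],
  [[0, 0, -0.025], [0, 0, 0], 0],
  [[0, 0, -0.02], [0, 0, 0], 0],
  [[0, 0, -0.015], [0, 0, 0], 0],
  [[0, 0, -0.01], [0, 0, 0], 0],
  [[0, 0, -0.007], [0, 0, 0], 0],
  [[0, 0, -0.0025], [0, 0, 0], 0],
  [[0, 0, -0.001], [0, 0, 0], 0],
  [[0, 0, 0], [0, 0, 0], 0],
])

```text
clock: 18.75
tcp_pos: [0.4864, 0.0882, 0.0584]
eef_rot: [3.142, 0.001, 2.964]
wrist_force: [-1.8, -1.1, 3.4]
width: 0.0168
```

Call:
send_rows([
  [[0, 0, 0], [0, 0, 0], 0.28],
  [[0, 0, 0], [0, 0, 0], 0.28],
  [[0, 0, 0], [0, 0, 0], 0.28],
  [[0, 0, 0.015], [0, 0, 0], 0.28],
  [[0, 0, 0.03], [0, 0, 0], 0.28],
  [[0, 0, 0.03], [0, 0, 0], 0.28],
  [[0, 0, 0.03], [0, 0, 0], 0.28],
  [[-0.0004, -0.036, 0], [0, 0, 0.86], 0.28],
  [[-0.0004, -0.036, 0], [0, 0, 0.86], 0.28],
  [[-0.0004, -0.036, 0], [0, 0, 0.86], 0.28],
  [[-0.0004, -0.036, 0], [0, 0, 0.86], 0.28],
  [[-0.0004, -0.036, 0], [0, 0, 0.86], 0.28],
  [[-0.0004, -0.036, 0], [0, 0, 0.86], 0.28],
  [[-0.0004, -0.036, 0], [0, 0, 0.86], 0.28],
  [[-0.0004, -0.036, 0], [0, 0, 0.86], 0.28],
  [[-0.0004, -0.036, 0], [0, 0, 0.86], 0.28],
  [[-0.0004, -0.036, 0], [0, 0, 0.86], 0.28],
  [[-0.0004, -0.036, 0], [0, 0, 0.86], 0.28],
  [[-0.0004, -0.036, 0], [0, 0, 0.86], 0.28],
  [[-0.0004, -0.036, 0], [0, 0, 0.86], 0.28],
])

```text
clock: 20.75
tcp_pos: [0.4807, -0.381, 0.1626]
eef_rot: [3.142, 0.0, -3.123]
wrist_force: [-0.2, 0.6, -0.1]
width: 0.0262
```

Call:
send_rows([
  [[0, 0, 0], [0, 0, 0], 0.28],
  [[0, 0, 0], [0, 0, 0], 0.28],
])

```text
clock: 20.95
tcp_pos: [0.4805, -0.3797, 0.1622]
eef_rot: [3.141, -0.0, -3.125]
wrist_force: [0.6, 0.4, -0.0]
width: 0.0262
```

```bash
python3 - <<'E'
from h import *
s=viewer.snapshot("top");w=viewer.snapshot("wrist")
a=cv2.resize(s["frame"][200:300,150:500],(700,200));cv2.imwrite("pics/c5.png",np.vstack([a,cv2.resize(w["frame"][100:330],(700,252))]))
E
```

```text
(no output)
```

View pics/c5.png

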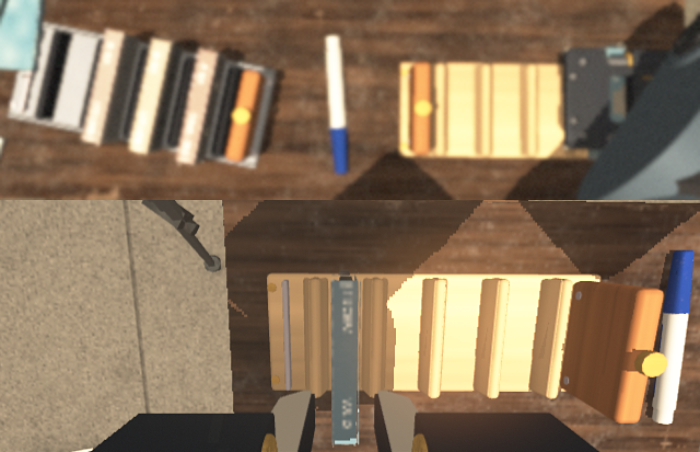

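Three tapes now stand in transit slots 1–3, and tape 4 (blue) is centred between the fingers at column 344. Grasping and carrying it.

Call:
send_rows([
  [[0.001, 0, -0.025], [0, 0, 0], 0.28],
  [[0, 0, -0.025], [0, 0, 0], 0.28],
  [[0, 0, -0.025], [0, 0, 0], 0.28],
  [[0, 0, -0.02], [0, 0, 0], 0.28],
  [[0, 0, -0.0095], [0, 0, 0], 0.28],
  [[0, 0, 0], [0, 0, 0], 0],
  [[0, 0, 0], [0, 0, 0], 0],
  [[0, 0, 0], [0, 0, 0], 0],
  [[0, 0, 0], [0, 0, 0], 0],
])

```text
clock: 21.95
tcp_pos: [0.4822, -0.3798, 0.059]
eef_rot: [-3.141, 0.001, -3.124]
wrist_force: [0.5, -0.7, -0.3]
width: 0.0168
```

Call:
send_rows([
  [[0, 0, 0.015], [0, 0, 0], 0],
  [[0, 0, 0.03], [0, 0, 0], 0],
  [[0, 0, 0.03], [0, 0, 0], 0],
  [[0, 0, 0.03], [0, 0, 0], 0],
  [[0.001, 0.0365, 0], [0, 0, -0.8], 0],
  [[0.001, 0.0365, 0], [0, 0, -0.8], 0],
  [[0.001, 0.0365, 0], [0, 0, -0.8], 0],
  [[0.001, 0.0365, 0], [0, 0, -0.8], 0],
  [[0.001, 0.0365, 0], [0, 0, -0.8], 0],
  [[0.001, 0.0365, 0], [0, 0, -0.8], 0],
  [[0.001, 0.0365, 0], [0, 0, -0.8], 0],
  [[0.001, 0.0365, 0], [0, 0, -0.8], 0],
  [[0.001, 0.0365, 0], [0, 0, -0.8], 0],
  [[0.001, 0.0365, 0], [0, 0, -0.8], 0],
  [[0.001, 0.0365, 0], [0, 0, -0.8], 0],
  [[0.001, 0.0365, 0], [0, 0, -0.8], 0],
  [[0.0005, 0.0365, 0], [0, 0, -0.8], 0],
  [[0, 0.037, 0], [0, 0, -0.8], 0],
  [[0, 0, 0], [0, 0, 0], 0],
  [[0, 0, 0], [0, 0, 0], 0],
])

```text
clock: 23.95
tcp_pos: [0.4945, 0.1324, 0.1641]
eef_rot: [3.141, 0.001, 2.966]
wrist_force: [0.3, 0.2, -0.8]
width: 0.0164
```

Call:
send_rows([
  [[0, -0.0005, -0.025], [0, 0, 0], 0],
  [[0, 0, -0.025], [0, 0, 0], 0],
  [[0, 0, -0.02], [0, 0, 0], 0],
  [[0, 0, -0.015], [0, 0, 0], 0],
  [[0, 0, -0.01], [0, 0, 0], 0],
  [[0, 0, -0.007], [0, 0, 0], 0],
  [[0, 0, -0.0025], [0, 0, 0], 0],
  [[0, 0, -0.001], [0, 0, 0], 0],
  [[0, 0, 0], [0, 0, 0], 0],
])

```text
clock: 24.85
tcp_pos: [0.4947, 0.1312, 0.0586]
eef_rot: [-3.142, 0.001, 2.964]
wrist_force: [-1.5, -2.6, 3.4]
width: 0.0168
```

Call:
send_rows([
  [[0, 0, 0], [0, 0, 0], 0.28],
  [[0, 0, 0], [0, 0, 0], 0.28],
  [[0, 0, 0], [0, 0, 0], 0.28],
  [[0, 0, 0.015], [0, 0, 0], 0.28],
  [[0, 0, 0.03], [0, 0, 0], 0.28],
  [[0, 0, 0.03], [0, 0, 0], 0.28],
  [[0, 0, 0.04], [0, 0, 0], 0.28],
  [[0, 0, 0.04], [0, 0, 0], 0.28],
  [[0, -0.035, 0], [0, 0, 0], 0.28],
  [[0, -0.035, 0], [0, 0, 0], 0.28],
  [[0, -0.035, 0], [0, 0, 0], 0.28],
  [[0, -0.035, 0], [0, 0, 0], 0.28],
  [[0, -0.035, 0], [0, 0, 0], 0.28],
  [[0, -0.035, 0], [0, 0, 0], 0.28],
  [[0, -0.035, 0], [0, 0, 0], 0.28],
  [[0, -0.035, 0], [0, 0, 0], 0.28],
  [[0, -0.035, 0], [0, 0, 0], 0.28],
  [[0, 0, 0], [0, 0, 0], 0.28],
  [[0, 0, 0], [0, 0, 0], 0.28],
])

```text
clock: 26.75
tcp_pos: [0.4942, -0.1837, 0.2125]
eef_rot: [3.141, -0.0, 2.962]
wrist_force: [-0.1, 0.4, -0.2]
width: 0.0262
```

```bash
python3 - <<'E'
from h import *
s=viewer.snapshot("top");w=viewer.snapshot("scene")
a=cv2.resize(s["frame"][200:295,150:320],(680,380),interpolation=2);cv2.imwrite("pics/c6.png",np.vstack([a,cv2.resize(w["frame"][150:250,270:440],(680,400),interpolation=2)])[:,:][:780])
im=cv2.imread("pics/c6.png");cv2.imwrite("pics/c6.png",cv2.resize(im,None,fx=.76,fy=.76))
E
```

```text
(no output)
```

View pics/c6.png

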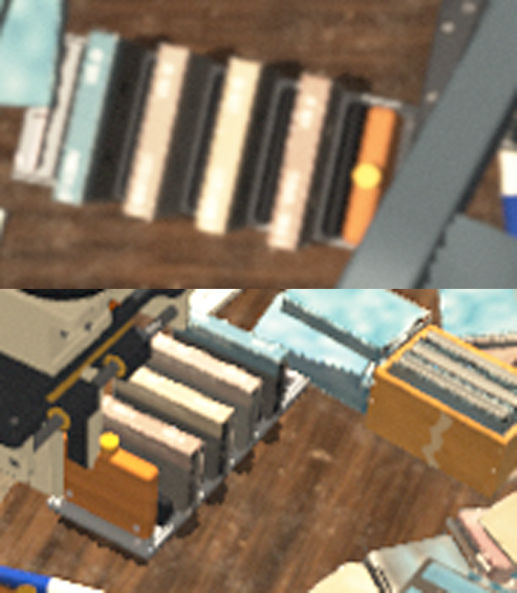

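All four stand in the transit rack. From the stop, the tops are at (298,161) pink, (227,146) cream, (157,131) pink and (86,117) blue. I'll check these numerically and hand in.

```bash
python3 - <<'E'
from h import *
from cell import ticket
s=viewer.snapshot("top")
w=ray(s,np.array([(298,161),(227,146),(157,131),(86,117)])/3.04+[150,200],.079)[:,:2]-[.4825,.0667]
a=np.radians(-10.2);v=np.array([np.cos(a),np.sin(a)]);u=np.array([-v[1],v[0]])
r=np.c_[w@v,w@u]*1000;print(r.round(1))
if abs(r[:,0]).max()<8 and abs(r[:,1]-[-66,-22,22,66]).max()<6: print(ticket.close_job())
E
```

```text
[[  0.6 -66.9]
 [  0.8 -23.4]
 [  1.1  19.6]
 [  0.7  63.1]]
the job is handed in; nothing more can be done
None
```

I moved all four cassettes to the grey transit rack in playing order, the first next to its head stop, and handed the job in at about 27 s of the 90 s allowed. Each was set down until the wrist force showed it had reached the slot floor, then released and left clear.

My last checks were a top and a scene picture and a measurement from the top camera. The tapes looked upright with their spines up, and were within about 1 mm of centred across the rack. Along the row they measured at -67, -23, 20 and 63 mm, against slot middles of -66, -22, 22 and 66 mm. The 1–3 mm difference is about the camera's calibration error plus the error of reading pixels by eye.

The first top and wrist readings of the transit rack differed by about 4.6 mm. I had assumed the wrong height for the ridge outlines in the top view; once corrected, the two agreed. No check failed.

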